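# Third hand at the sprung pressing jig

### The arm

A 6-joint arm with a two-finger parallel gripper is mounted at the origin on a cart in front of the work surface, level with it; the furniture and walls round the work are solid. World frame = base frame: x ahead of the robot, y to its left, z up, the work surface at z = 0. Lengths are in mm, angles in degrees, forces in N, time in s.
With the tool pointing down it reaches from about 300 to 1000 mm from the base axis. Payload 5.1 kg.
Tool frame: the origin (TCP) lies on the centre line of the jaws, within the pads' length; the fingertips stand 17 mm ahead of it and the grasp point (between the pads) lies 2 mm behind it; z points along the fingers, y is the line along which they close (so a half turn about z gives the same grasp; the last joint's range is limited). The gripper opens to 95 mm and grips with 3 to 60 N. Pads are 20 mm wide; open, the fingers measure 119 mm over their backs; the gripper's body (75 mm by 180 mm) begins 59 mm behind the grasp point.
Start: joints at [-76.696, 7.093, 94.555, -0, 78.352, -4.733], TCP at [201.224, -618.056, 231.656] pointing down, gripper open.
Joint ranges: [-149.61, 149.61], [-58.7, 133.49], [1.44, 155.28], [-77.14, 257.14], [18.33, 153.61], [-166.67, 166.67]. Speed limits (degrees/s): [147.25, 147.25, 180, 180, 180, 180].

### API

Orientations are given as a 3x3 rotation matrix whose columns are the frame's x, y, z axes.
In Python, from cell import ctrl gives the robot as it stands.
- The arm moves only by the shell command python3 steer.py 'ROWS' [FORCE]. ROWS is a JSON object whose key "segments" holds a list of rows, 1 to 8 of them, each of 5 numbers: dx, dy, dz in mm, then a turn about the tool's z in degrees, then the opening from 0.0 (shut) to 1.0 (fully open); each row shifts and turns the commanded pose from where the row before left it, along the tool's axes as they then stand; what a row does not reach is not made up. A row lasts 1/12 s, in which the tool goes at most 41.7 mm and 7.16 degrees, less where a joint would pass 70% of its speed; a pose out of reach is approached as far as the arm can. The fingers move at their own pace and stop on an object; FORCE is the grip in N (left out, the last holds). Time passes only in rows, so rows that do not move let the fingers close. It prints the time, the measured TCP pose, the force, the opening and the grip force at its end. Input that does not fit is refused with a message, and nothing moves.
- ctrl.get_state(): the state, without advancing time (a new reading comes with each control period).
- ctrl.capture(name): name is "side" or "top" or "wrist"; returns the picture (384x512x3 uint8, red, green, blue); there is no depth.
- ctrl.camera_info(name): a dict with "K" (3x3 intrinsics, pixels), "rvec" (rotation vector, rad) and "tvec" (3), from world to camera coordinates, as OpenCV has them; the wrist camera has in their place "T_tool_cam" (4x4, takes a point from camera to tool coordinates, whose origin is the TCP and whose axes are the flange's). Camera axes: x right, y down, z forward; pixel columns grow to the right and rows downward; lengths in mm; the calibration is good to about 2 mm. A picture is of the moment at which its call begins: read the wrist's pose just before it. camera_info takes no time and is no camera call.
- ctrl.job_done(): hands the job in; it is judged then, once.
The state is a dict: "clock": time; "joint_pos": joint angles; "dq": joint speeds; "joint_torque": joint torques, N m; "ee_pos": TCP position; "eef_rot": TCP orientation; "wrist_force": force on the tool from outside, world axes, zero at the start; "moment": the same for the moment, N m; "opening": opening from 0.0 (shut) to 1.0 (fully open); "gripper_force": force on a finger pad.
Only numpy, scipy, OpenCV 4.12 (cv2) and the standard library are available. Lean on these libraries where they do the work, as an engineer would, in place of code of your own. Each camera call takes 0.05 s, during which the arm holds its last target. There are 200 camera calls.

### The job

Pick up the wooden push block by its grip and, with it, sweep the three wood offcuts out of the gap between the hardwood block and the fence, off the jig board on to the table, before any pressing. Then, still gripping it, use the push block to push the hardwood block squarely against the sprung fence until the pointer stands between the two marks, never driving the fence to its end stop, and finish while holding that pressure steadily so that I can fasten it. Leave the polishing bar, thread spool and eraser where they are.

Things in the scene. Friction and masses are not known exactly. Their poses are not given: they have to be found in the camera images.
- jig: fixed pressing jig, may stand turned: plywood board, origin on its underside (table height), x = pressing direction, away from the robot; spans x -140..+160, y -90..+90 mm, top at z 15 mm, open at both sides and near end. Wooden back rail at the far end, top 51 mm above the table. Metal scale strip with two dark marks behind the fence's +y end (x 116..156, y 77..89 mm), top 41 mm above the table
- fence (a joint): travel in m of the sprung fence along the jig's +x: 0 at rest, end stop 0.022. A spring of 800 N/m pushes it back; friction is negligible. Its small dark pointer stands on the scale strip's two marks at 0.007 (5.6 N) and 0.015 (12 N); midway is 0.011 (about 9 N)
- fence_face (a point): middle of the front face of the sprung fence, an upright aluminium bar 150 mm wide (jig y), 12 mm thick, standing 1 to 31 mm above the board. The face is square to the jig's x; at rest it is at jig x = 90 mm. The point is 31 mm above the table and moves with the fence; its x is the pressing direction
- panel: the part to be fastened: loose dark brown hardwood block, 110 mm in its x, 128 mm in its y, 21 mm thick, 0.18 to 0.35 kg, lying flat on the board, its x roughly along the jig's x, 75 to 90 mm short of the fence. Origin at the centre of its underside
- push_block: loose wooden push block, about 0.12 kg, upright on the table at one side of the jig: foot 56 mm (its x) x 50 mm (its y) x 18 mm high with upright flat sides; on it a central upright grip 18 mm thick (x) x 44 mm (y), 18 to 66 mm above the underside. Pinch the grip across its 18 mm. Symmetrical. Origin at the centre of the underside
- desk_lamp: fixed desk lamp, not to be touched (origin: a nominal point at its clamp). In world mm: its post and thin lower arm stand at x 455..485, rising from y 480, z 0 to y 545, z 445, so lean the arm well back before swinging past it from the left; a thin upper arm runs from there to its long flat head at x 430..730, y 215..275, underside at z 545
- polish_bar: bystander: green bar of polishing compound 28 x 78 x 24 mm, lying beside the jig on the side where the push block is not. Origin at the centre of the underside, y along its length
- thread_spool: bystander: wooden spool of red thread, 31 mm across, 40 mm tall, standing on the board near its near -y corner (about jig x -120, y -71 mm). Origin at the centre of its underside
- eraser: bystander: white eraser 19 x 42 x 12 mm, lying on the board near its near +y corner (about jig x -124, y +72 mm), its y (long) axis across the board. Origin at the centre of its underside
- chip_1: loose wood offcut 20 x 15 x 12 mm (12 g), lying on the board in the gap between the hardwood block and the fence, its middle 28 to 48 mm in front of the fence face and within 40 mm of the jig's middle line. Origin at its centre
- chip_2: loose wood offcut 16 x 18 x 12 mm (12 g), lying on the board in the gap between the hardwood block and the fence, its middle 28 to 48 mm in front of the fence face and within 40 mm of the jig's middle line. Origin at its centre
- chip_3: loose wood offcut 22 x 14 x 12 mm (12 g), lying on the board in the gap between the hardwood block and the fence, its middle 28 to 48 mm in front of the fence face and within 40 mm of the jig's middle line. Origin at its centre

How it is judged:
By the outcome, as a careful person would: the job done as asked, in the order asked, and still so for the second after the job is handed in, while the arm keeps its last pose, push and grip.
It also fails if it takes over 67 s, if anything falls off the work surface, if the arm or the gripper's body presses on something with over 40 N, if the wrist force passes 120 N, or if a joint passes its speed limit or range.

## Working session

There is one attempt and no reset: what is moved stays moved. The work goes in short steps, Python scripts to look and compute and a shell command to move; the robot and the scene stay as the last step left them, time stands still between calls to the robot, and variables do not carry over. Pictures are saved under pics/ and viewed, at most 10 in all, crops included, and the job is handed in when it is done.

```bash
ls; mkdir -p pics
python3 - <<'E'
from cell import ctrl
import cv2, numpy as np
a=ctrl.capture("top");b=ctrl.capture("side")
cv2.imwrite("pics/top0.png",a[:,:,::-1]);cv2.imwrite("pics/side0.png",b[:,:,::-1])
for n in("top","side"):
    i=ctrl.camera_info(n);R=cv2.Rodrigues(np.array(i["rvec"]))[0];print(n,np.array(i["K"]).round(1).tolist(),(-R.T@np.array(i["tvec"]).ravel()).round(),R.round(3).tolist())
print(ctrl.camera_info("wrist"));s=ctrl.get_state();print(s)
E
```

```text
cell.py
pics
steer.py
top [[392.4, 0.0, 245.0], [0.0, 392.4, 193.6], [0.0, 0.0, 1.0]] [474. 102. 859.] [[-0.007, -1.0, 0.005], [-0.99, 0.006, -0.144], [0.144, -0.006, -0.99]]
side [[387.5, 0.0, 254.5], [0.0, 387.5, 189.7], [0.0, 0.0, 1.0]] [432. 734. 590.] [[-0.973, -0.229, -0.011], [-0.146, 0.656, -0.74], [0.177, -0.719, -0.672]]
{'K': array([[307.02353529,   0.        , 253.93021027],
       [  0.        , 307.02353529, 198.91344454],
       [  0.        ,   0.        ,   1.        ]]), 'T_tool_cam': array([[-8.70228107e-04, -9.63048666e-01, -2.69326027e-01,
         7.59080509e+01],
       [ 9.99999508e-01, -7.09567769e-04, -6.93877924e-04,
         3.32152255e-01],
       [ 4.77133142e-04, -2.69326498e-01,  9.63048810e-01,
        -1.54066065e+02],
       [ 0.00000000e+00,  0.00000000e+00,  0.00000000e+00,
         1.00000000e+00]])}
{'clock': 0.1, 'joint_pos': array([-7.66960845e+01,  7.12890775e+00,  9.46271341e+01, -5.43669100e-05,
        7.83519389e+01, -4.73066667e+00]), 'dq': array([ 0.05487413,  0.00798315, -0.19444477,  0.04932072,  0.06215617,
       -0.0072806 ]), 'joint_torque': array([ 4.80934832e-04, -4.18882692e+01, -3.61096215e+01,  7.76143768e-02,
        4.61939746e-02, -6.85338659e-05]), 'ee_pos': array([ 201.09852106, -617.52236174,  230.51051694]), 'eef_rot': array([[ 9.50869803e-01,  3.09590745e-01, -4.34585574e-04],
       [ 3.09591012e-01, -9.50868047e-01,  1.83382677e-03],
       [ 1.54502259e-04, -1.87827428e-03, -9.99998224e-01]]), 'wrist_force': array([0.24817431, 0.72911348, 1.0122351 ]), 'moment': array([ 0.01234607, -0.01183766, -0.0250437 ]), 'gripper_force': 0.0, 'opening': 1.0008176690727062}
```

View pics/top0.png

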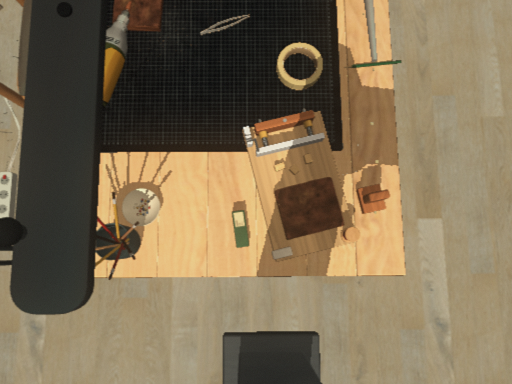

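View pics/side0.png

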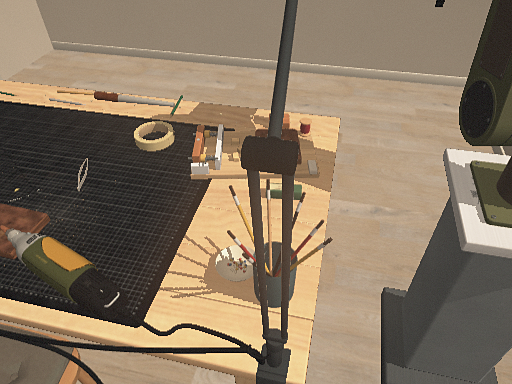

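The top view shows the jig at about px (245–345, 110–260), turned slightly. The push block is at (373,198) on the -y side, the chips near (280–308,160), the panel at (308,208), the polish bar at (240,227), the spool at (349,234) and the eraser at (283,253). The side view is mostly blocked by the lamp.

```bash
cat > h.py <<'E'
from cell import ctrl
import cv2, numpy as np
def cam(n,st=None):
    i=ctrl.camera_info(n);K=np.array(i["K"])
    if n=="wrist":
        T=np.array(i["T_tool_cam"]);W=np.eye(4);W[:3,:3]=st["eef_rot"];W[:3,3]=st["ee_pos"];M=W@T
        return K,M[:3,:3],M[:3,3]
    R=cv2.Rodrigues(np.array(i["rvec"]))[0];return K,R.T,-R.T@np.array(i["tvec"]).ravel()
def ray(c,uv):
    K,R,o=c;d=R@np.linalg.inv(K)@np.array([uv[0],uv[1],1.]);return o,d/np.linalg.norm(d)
def onz(c,uv,z):
    o,d=ray(c,uv);return o+d*(z-o[2])/d[2]
def tri(c1,u1,c2,u2):
    o1,d1=ray(c1,u1);o2,d2=ray(c2,u2);s=np.linalg.lstsq(np.c_[d1,-d2],o2-o1,rcond=None)[0]
    a=o1+s[0]*d1;b=o2+s[1]*d2;return (a+b)/2,np.linalg.norm(a-b)
def proj(c,p):
    K,R,o=c;q=K@(R.T@(np.array(p,float)-o));return q[:2]/q[2]
E
python3 - <<'E'
from h import *
a=cv2.imread("pics/top0.png")[100:270,230:400]
cv2.imwrite("pics/top0c.png",cv2.resize(a,None,fx=3.5,fy=3.5,interpolation=cv2.INTER_CUBIC))
c=cam("top");
for n,uv,z in[("pb",(373,198),30),("panel",(308,208),36),("spool",(349,234),55),("eraser",(283,253),27),("polish",(240,227),24),("fenceL",(258,151),46),("fenceR",(325,138),46),("tableedgeR",(405,270),0),("chip",(292,160),27)]:print(n,onz(c,uv,z).round())
E
```

```text
pb [ 583. -176.   30.]
panel [562. -36.  36.]
spool [ 506. -115.   55.]
eraser [468.  18.  27.]
polish [524. 108.  24.]
fenceL [683.  69.  46.]
fenceR [711. -75.  46.]
tableedgeR [ 430. -247.    0.]
chip [668.  -6.  27.]
```

View pics/top0c.png

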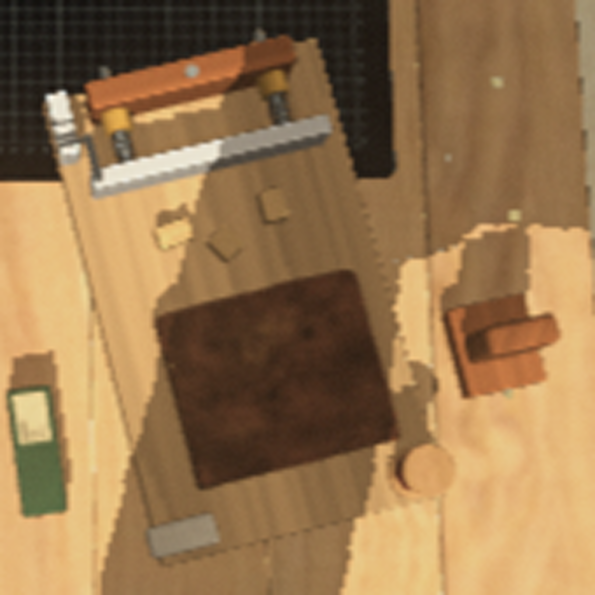

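```bash
for i in 1 2; do :; done; python3 steer.py '{"segments":[[0, 0, 0, -7, 1], [0, 0, 0, -7, 1], [0, 0, 0, -7, 1], [0, 0, 0, -7, 1], [0, 0, 0, -7, 1], [0, 0, 0, -7, 1]]}' 40; python3 steer.py '{"segments":[[0, 0, 0, -7, 1], [0, 0, 0, -7, 1], [0, 0, 0, -7, 1], [0, 0, 0, -7, 1], [0, 0, 0, -7, 1], [0, 0, 0, -7, 1]]}'
python3 - <<'E'
from h import *
st=ctrl.get_state();print(st["eef_rot"].round(3).tolist(),(st["eef_rot"].T@(np.array([583,-176,200])-st["ee_pos"])).round())
c=cam("top");im=cv2.imread("pics/top0.png");hsv=cv2.cvtColor(im,cv2.COLOR_BGR2HSV)
# panel
m=((hsv[...,2]<95)&(hsv[...,1]>70)).astype(np.uint8);m[:170]=0;m[:,:265]=0;m[250:]=0;m[:,350:]=0
m=cv2.morphologyEx(m,cv2.MORPH_OPEN,np.ones((3,3)))
k=max(cv2.findContours(m,0,2)[0],key=cv2.contourArea)
P=np.array([onz(c,p[0],36)[:2] for p in k],np.float32);r=cv2.minAreaRect(P);print("panel",r,cv2.boxPoints(r).round().tolist())
for n,uv,z in[("board",(58+0,165),15)]:pass
# crop px -> world: fence top front edge, board edges, rail, grip
f=lambda u,v,z:onz(c,(230+u/3.5-.36,100+v/3.5-.36),z).round(1)
print("fence top rear? L/R",f(95,186,46),f(330,122,46));
print("board -y edge",f(345,160,15),f(395,330,15)," +y edge",f(75,230,15),f(135,450,15),"near",f(165,562,15),f(440,497,15))
print("chips",f(173,235,27),f(224,246,27),f(274,206,27))
print("foot corners",f(446,310,18),f(466,396,18),f(548,382,18));print("grip top",f(475,347,66),f(553,327,66))
E
```

```text
clock: 0.6
ee_pos: [201.1, -617.7, 230.9]
eef_rot: [[0.494, 0.869, -0.0], [0.869, -0.494, 0.001], [0.001, -0.001, -1.0]]
wrist_force: [-0.1, -0.1, -0.1]
opening: 0.997
gripper_force: 0.0
clock: 1.1
ee_pos: [201.1, -617.7, 230.9]
eef_rot: [[-0.214, 0.977, -0.0], [0.977, 0.214, 0.001], [0.001, -0.0, -1.0]]
wrist_force: [-0.5, 0.4, 0.0]
opening: 0.997
gripper_force: 0.0
[[-0.214, 0.977, -0.0], [0.977, 0.214, 0.001], [0.001, -0.0, -1.0]] [350. 468.  31.]
panel ((563.6990356445312, -37.183082580566406), (108.5461654663086, 126.90125274658203), 13.846805572509766) [[496.0, 11.0], [526.0, -112.0], [632.0, -86.0], [601.0, 37.0]]
fence top rear? L/R [679.5  71.2  46. ] [718.8 -73.1  46. ]
board -y edge [703.3 -88.4  15. ] [ 594.5 -115.4   15. ]  +y edge [659.   82.9  15. ] [521.1  47.3  15. ] near [453.3  30.2  15. ] [ 491.3 -138.5   15. ]
chips [652.9  22.6  27. ] [645.8  -8.8  27. ] [670.9 -40.5  27. ]
foot corners [ 606.4 -146.9   18. ] [ 552.8 -156.6   18. ] [ 561.1 -207.6   18. ]
grip top [ 576.9 -148.6   66. ] [ 588.4 -194.8   66. ]
```

```bash
python3 steer.py '{"segments":[[22, 29, 2, 0, 1], [22, 29, 2, 0, 1], [22, 29, 2, 0, 1], [22, 29, 2, 0, 1], [22, 29, 2, 0, 1], [22, 29, 2, 0, 1], [22, 29, 2, 0, 1], [22, 29, 2, 0, 1]]}'; python3 steer.py '{"segments":[[22, 29, 2, 0, 1], [22, 29, 2, 0, 1], [22, 29, 2, 0, 1], [22, 29, 2, 0, 1], [22, 29, 2, 0, 1], [22, 29, 2, 0, 1], [22, 29, 2, 0, 1], [20, 33, 2, 0, 1]]}'; python3 steer.py '{"segments":[[0, 0, 0, 0, 1], [0, 0, 0, 0, 1]]}'
python3 - <<'E'
from h import *
import pickle
st=ctrl.get_state();a=ctrl.capture("wrist");pickle.dump(st,open("st1.pkl","wb"));cv2.imwrite("pics/w1.png",a[:,:,::-1])
E
```

```text
clock: 1.77
ee_pos: [392.1, -395.8, 215.1]
eef_rot: [[-0.208, 0.978, -0.0], [0.978, 0.208, 0.001], [0.001, -0.0, -1.0]]
wrist_force: [-0.2, -0.8, 0.8]
opening: 1.001
gripper_force: 0.0
clock: 2.43
ee_pos: [586.2, -176.3, 199.0]
eef_rot: [[-0.209, 0.978, -0.001], [0.978, 0.209, 0.0], [0.0, -0.001, -1.0]]
wrist_force: [0.5, -0.7, 0.5]
opening: 1.002
gripper_force: 0.0
clock: 2.6
ee_pos: [586.5, -176.5, 198.7]
eef_rot: [[-0.212, 0.977, -0.002], [0.977, 0.212, 0.0], [0.001, -0.002, -1.0]]
wrist_force: [0.4, -0.5, 0.4]
opening: 1.002
gripper_force: 0.0
```

View pics/w1.png

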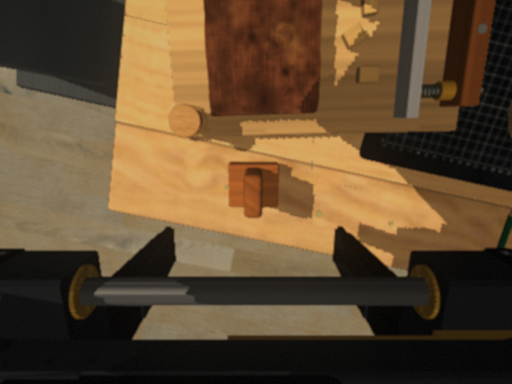

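The wrist view shows the foot at (229–278, 162–207) and the grip top at (246–262, 170–217). The spool is at (186,121), the panel top centre, and the fence at (413,60).

Run:
```python
from h import *
import pickle
st=pickle.load(open("st1.pkl","rb"));w=cam("wrist",st);t=cam("top")
im=cv2.imread("pics/w1.png");hsv=cv2.cvtColor(im,cv2.COLOR_BGR2HSV)
cv2.imwrite("pics/w1c.png",cv2.resize(im[150:230,210:300],None,fx=6.5,fy=6.5,interpolation=cv2.INTER_CUBIC))
a=cv2.imread("pics/top0.png");cv2.imwrite("pics/t1c.png",cv2.resize(a[180:222,350:398],None,fx=12,fy=12,interpolation=cv2.INTER_CUBIC))
b=np.zeros((540,1170,3),np.uint8);x=cv2.imread("pics/w1c.png");y=cv2.imread("pics/t1c.png");b[:x.shape[0],:x.shape[1]]=x;b[:y.shape[0],590:590+y.shape[1]]=y
cv2.imwrite("pics/both.png",cv2.resize(b,(800,369)))
```

```text
(no output)
```

View pics/both.png

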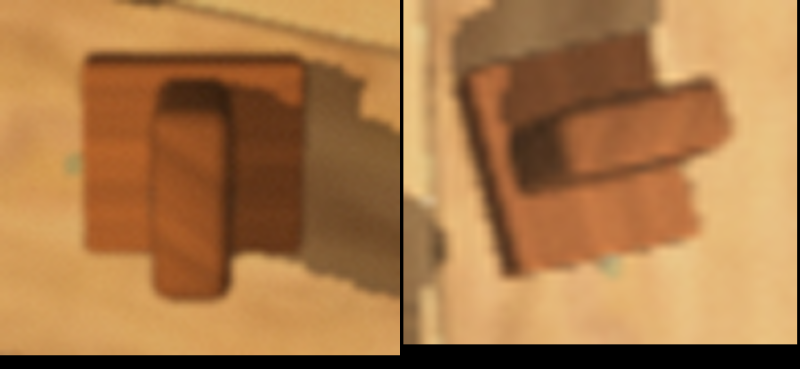

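The crops give clear edges for the foot top and the grip top in both views.

Run:
```python
from h import *
import pickle
st=pickle.load(open("st1.pkl","rb"));w=cam("wrist",st);t=cam("top")
W=lambda p:(210+p[0]/4.444-.42,150+p[1]/4.444-.42)
T=lambda p:(350+(p[0]-403.4)/8.205-.46,180+p[1]/8.205-.46)
for n,pw,pt in[("ft UL",(85,64),(472,72)),("ft UR(+x+y)... w UR",(302,64),(650,32)),("ft LL",(85,252),(700,240)),("grip c",(190.5,203),(643,128))]:
    pass
ang=lambda d:np.degrees(np.arctan2(d[1],d[0])).round(1)
Q=[onz(w,W(p),18) for p in[(85,64),(302,64),(302,251),(85,251)]];print("foot w",np.mean(Q,0).round(1),ang(Q[1]-Q[0]),ang(Q[2]-Q[3]),ang(Q[0]-Q[3]),np.linalg.norm(Q[1]-Q[0]).round(1),np.linalg.norm(Q[0]-Q[3]).round(1))
# image-top correspondences: wrist up=+y, right=+x ; top up=+x, left=+y
pairs=[("-x+y",(85,64),(518,268)),("+x+y",(302,64),(475,72)),("+x-y",(302,251),(650,32)),("-x-y",(85,251),(698,238))]
for n,a,b in pairs:
    p,e=tri(w,W(a),t,T(b));print("foot",n,p.round(1),e.round(1))
for n,a,b in[("-x+y",(153,110),(568,182)),("+x+y",(227,110),(560,112)),("+x-y",(228,296),(712,80)),("-x-y",(154,297),(732,142))]:
    p,e=tri(w,W(a),t,T(b));print("grip",n,p.round(1),e.round(1))
G=[onz(w,W(p),66) for p in[(153,110),(227,110),(228,296),(154,297)]];print("grip w",np.mean(G,0).round(1),ang(G[0]-G[3]),ang(G[1]-G[2]))
R=st["eef_rot"];c=(np.mean(Q,0)+np.mean(G,0))/2;print(R.T@(np.array([c[0],c[1],42])-st["ee_pos"]),R.tolist())
```

```text
foot w [ 585.7 -178.8   18. ] 12.2 12.2 100.9 53.6 48.3
foot -x+y [ 554.5 -162.2    7.3] 1.6
foot +x+y [ 606.7 -149.9   16.1] 0.6
foot +x-y [ 618.3 -198.6   11.2] 1.3
foot -x-y [ 563.4 -213.8   -1.4] 1.3
grip -x+y [ 573.  -162.8   48. ] 0.1
grip +x+y [ 588.3 -155.9   66. ] 0.0
grip +x-y [ 601. -207.   33.] 1.1
grip -x-y [ 582.5 -205.1   50. ] 1.5
grip w [ 585.1 -178.    66. ] 102.0 102.8
[ -1.76142804  -1.18365073 156.72125195] [[-0.21178966854531694, 0.9773139314923092, -0.0016172843011635876], [0.9773150271754376, 0.21179049170824937, 0.00035394780912351614], [0.0006884435622530889, -0.0015056337615655076, -0.9999986295552797]]
```

```bash
python3 steer.py '{"segments":[[-1.8, -1.2, 20, 0, 1], [0, 0, 35, 0, 1], [0, 0, 25, 0, 1], [0, 0, 0, 0, 1], [0, 0, 0, 0, 1]]}'
python3 - <<'E'
from h import *
import pickle
s1=pickle.load(open("st1.pkl","rb"));s2=ctrl.get_state();a=ctrl.capture("wrist")[:,:,::-1].copy();cv2.imwrite("pics/w2.png",a);pickle.dump(s2,open("st2.pkl","wb"))
b=cv2.imread("pics/w1.png");out=[]
for im,s in((b,s1),(a,s2)):
    w=cam("wrist",s);p=proj(w,(585.5,-178.5,30));h=cv2.cvtColor(im,cv2.COLOR_BGR2HSV)
    m=((h[...,0]<13)&(h[...,1]>120)).astype(np.uint8);m=cv2.morphologyEx(m,cv2.MORPH_OPEN,np.ones((3,3)))
    n,l,st,ce=cv2.connectedComponentsWithStats(m);k=min((i for i in range(1,n) if st[i,4]>150),key=lambda i:np.hypot(*(ce[i]-p)))
    print(p,st[k],ce[k]);mm=l==k
    ys,xs=np.where(mm);y=ys.max();g=xs[ys>=y-4];print("grip far end row",y,"cols",g.min(),g.max(),"foot cols",xs.min(),xs.max(),"top",ys.min())
    out.append((w,(xs.min()-.0,xs.max()+1.,(g.min()+g.max()+1)/2,y+1)))
(w1,f1),(w2,f2)=out
print("grip far end tri",tri(w1,(f1[2]-.5,f1[3]-.5),w2,(f2[2]-.5,f2[3]-.5)))
cv2.imwrite("pics/w2v.png",a)
E
```

```text
clock: 3.07
ee_pos: [583.2, -180.8, 118.1]
eef_rot: [[-0.207, 0.978, -0.004], [0.978, 0.207, 0.001], [0.002, -0.003, -1.0]]
wrist_force: [-0.1, -0.4, 0.0]
opening: 0.999
gripper_force: 0.0
[252.92532469 187.59840279] [ 229  163   49   54 2112] [253.10274621 186.37594697]
grip far end row 216 cols 245 260 foot cols 229 277 top 163
[257.58878479 206.29698712] [ 226  173   64   75 3669] [257.579722   204.65412919]
grip far end row 247 cols 248 267 foot cols 226 289 top 173
grip far end tri (array([ 589.67968335, -199.35614036,   64.25386921]), np.float64(0.10178109327842837))
```

View pics/w2v.png

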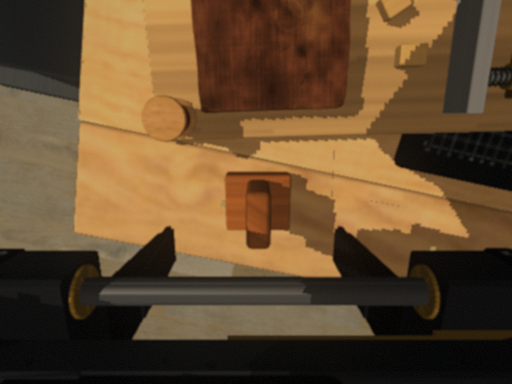

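The wrist view now puts the grip top at (257,215), and triangulation gives z ≈ 64, which agrees with 66. Descending to grasp.

```bash
python3 steer.py '{"segments":[[1.8, 2.7, 18, 0, 1], [0, 0, 25, 0, 1], [0, 0, 23, 0, 1], [0, 0, 10, 0, 1], [0, 0, 0, 0, 1]]}' 50; python3 steer.py '{"segments":[[0, 0, 0, 0, 0], [0, 0, 0, 0, 0], [0, 0, 0, 0, 0], [0, 0, 0, 0, 0], [0, 0, 0, 0, 0], [0, 0, 0, 0, 0], [0, 0, 0, 0, 0], [0, 0, 0, 0, 0]]}' 50; python3 steer.py '{"segments":[[0, 0, 0, 0, 0], [0, 0, 0, 0, 0], [0, 0, 0, 0, 0], [0, 0, 0, 0, 0]]}'
```

```text
clock: 3.53
ee_pos: [586.6, -177.9, 42.9]
eef_rot: [[-0.208, 0.978, -0.002], [0.978, 0.208, 0.001], [0.001, -0.002, -1.0]]
wrist_force: [-0.2, 0.9, 0.5]
opening: 1.0
gripper_force: 0.0
clock: 4.2
ee_pos: [587.4, -177.8, 43.7]
eef_rot: [[-0.209, 0.978, 0.0], [0.978, 0.209, 0.0], [-0.0, 0.0, -1.0]]
wrist_force: [0.5, 0.2, 0.0]
opening: 0.496
gripper_force: 0.0
clock: 4.53
ee_pos: [587.3, -177.8, 43.6]
eef_rot: [[-0.209, 0.978, -0.0], [0.978, 0.209, 0.0], [0.0, -0.0, -1.0]]
wrist_force: [-0.2, -0.7, 0.3]
opening: 0.217
gripper_force: 0.5
```

```bash
python3 steer.py '{"segments":[[0, 0, 0, 0, 0], [0, 0, 0, 0, 0], [0, 0, 0, 0, 0], [0, 0, 0, 0, 0]]}'; python3 steer.py '{"segments":[[0, 0, -10, 0, 0], [0, 0, -30, 0, 0], [0, 0, -40, 0, 0], [0, 0, -40, 0, 0], [0, 5, -30, 0, 0], [0, 30, -10, 0, 0], [0, 30, 0, 0, 0], [0, 5, 0, 0, 0]]}';  python3 steer.py '{"segments":[[0, 0, 0, 0, 0], [0, 0, 0, 0, 0]]}'
python3 - <<'E'
from h import *
import pickle
s=ctrl.get_state();a=ctrl.capture("wrist")[:,:,::-1].copy();cv2.imwrite("pics/w3.png",a);pickle.dump(s,open("st3.pkl","wb"))
E
```

```text
clock: 4.87
ee_pos: [587.2, -177.8, 43.6]
eef_rot: [[-0.208, 0.978, -0.0], [0.978, 0.208, 0.0], [0.0, -0.0, -1.0]]
wrist_force: [-1.8, -0.8, 0.6]
opening: 0.187
gripper_force: 50.0
clock: 5.53
ee_pos: [659.7, -162.5, 206.4]
eef_rot: [[-0.21, 0.978, 0.006], [0.978, 0.21, -0.001], [-0.002, 0.006, -1.0]]
wrist_force: [-1.7, 0.3, -1.4]
opening: 0.189
gripper_force: 50.0
clock: 5.7
ee_pos: [655.2, -163.0, 202.9]
eef_rot: [[-0.209, 0.978, -0.002], [0.978, 0.209, 0.0], [0.001, -0.002, -1.0]]
wrist_force: [0.1, -0.7, -1.4]
opening: 0.189
gripper_force: 50.0
```

View pics/w3.png

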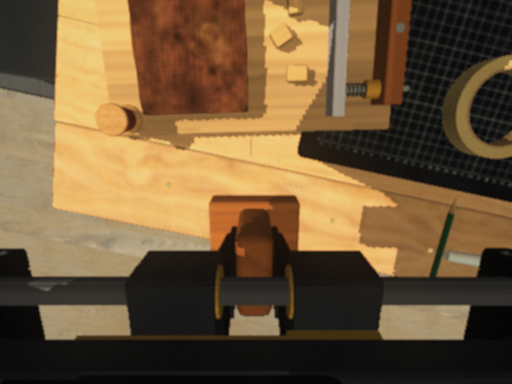

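The block is held squarely, with the foot at (210–299, 197–270). The chips are at (297,73), (282,36) and (296,8), the fence -y end at (337,115), and the panel front edge runs along u ≈ 246.

Run:
```python
from h import *
import pickle
s=pickle.load(open("st3.pkl","rb"));w=cam("wrist",s);im=cv2.imread("pics/w3.png");g=cv2.cvtColor(im,cv2.COLOR_BGR2GRAY)
for r in(10,50,90,108):print(r,g[r,324:354].tolist())
f=lambda u,v,z:onz(w,(u,v),z).round(1)
ang=lambda a,b:np.degrees(np.arctan2((b-a)[1],(b-a)[0])).round(1)
print("board edge",f(250,133,15),f(385,130,15),ang(f(250,133,15),f(385,130,15)))
print("panel front",f(243,5,36),f(247,110,36),ang(f(247,110,36),f(243,5,36))-90)
print("panel -y", f(145,113,36),f(247,110,36),ang(f(145,113,36),f(247,110,36)))
for p in((297,73),(282,36),(296,8)):print("chip",f(*p,27))
print("foot",[f(u,v,202.9-43.6+18) for u,v in((210,197),(299,197))])
h=cv2.cvtColor(cv2.imread("pics/w2.png"),cv2.COLOR_BGR2GRAY);print(h[60,445:505].tolist())
```

```text
10 [127, 127, 128, 129, 122, 100, 74, 66, 62, 66, 64, 75, 107, 134, 147, 149, 149, 149, 149, 147, 146, 146, 148, 150, 143, 132, 123, 123, 127, 125]
50 [194, 193, 193, 184, 168, 150, 116, 82, 67, 74, 93, 125, 145, 152, 152, 152, 152, 151, 148, 151, 148, 151, 145, 128, 115, 115, 120, 119, 119, 120]
90 [105, 102, 90, 74, 69, 69, 68, 68, 78, 112, 140, 150, 151, 151, 149, 149, 148, 147, 150, 152, 143, 115, 96, 95, 80, 69, 84, 95, 80, 68]
108 [102, 95, 80, 69, 68, 67, 67, 76, 106, 138, 150, 151, 150, 150, 146, 150, 147, 149, 150, 145, 130, 112, 106, 105, 104, 105, 105, 106, 107, 106]
board edge [ 639.2 -110.2   15. ] [782.1 -76.5  15. ] 13.3
panel front [609.2   3.   36. ] [631.7 -87.4  36. ] 14.0
panel -y [ 531.7 -111.7   36. ] [631.7 -87.4  36. ] 13.7
chip [673.2 -42.1  27. ]
chip [650.8 -12.6  27. ]
chip [658.2  13.6  27. ]
foot [array([ 623.6, -142.6,  177.3]), array([ 676.4, -131.3,  177.3])]
[70, 71, 72, 66, 59, 47, 46, 45, 44, 46, 46, 46, 45, 47, 45, 46, 46, 47, 49, 45, 46, 46, 46, 45, 48, 45, 43, 47, 53, 72, 93, 104, 106, 107, 107, 109, 107, 108, 106, 109, 106, 107, 106, 108, 109, 108, 93, 80, 71, 73, 72, 72, 71, 71, 72, 73, 71, 71, 71, 69]
```

Run:
```python
from h import *
import pickle
s=pickle.load(open("st3.pkl","rb"));w=cam("wrist",s);t=cam("top")
A=onz(w,(335.6,10),46);B=onz(w,(332,108),46);C=onz(w,(334.3,50),46);E=onz(w,(331.8,115.5),46);d=A-B
print(A,B,C,"end",E,"yaw",np.degrees(np.arctan2(-d[0],d[1])))
y=np.radians(13.9);X=np.array([np.cos(y),np.sin(y)]);Y=np.array([-X[1],X[0]])
F=E[:2]+75*Y; fx=np.mean([P[:2]@X for P in(A,B,C)]); F=X*fx+Y*(F@Y)
print("fence centre",F)
J=lambda p:np.round([(np.array(p)[:2]-F)@X+90,(np.array(p)[:2]-F)@Y],1)
for n,p in dict(panelc=(563.7,-37.2),pf1=(609.2,3),pf2=(631.7,-87.4),c1=(673.2,-42.1),c2=(650.8,-12.6),c3=(658.2,13.6),be1=(639.2,-110.2),be2=(782.1,-76.5),spool=(506,-115),eraser=(468,18),tcp=s["ee_pos"][:2],fenceLtop=(679.5,71.2),fRtop=(718.8,-73.1)).items():print(n,J(p))
W=lambda jx,jy:F+X*(jx-90)+Y*jy
R=s["eef_rot"]
for n,p in dict(start=(52,-135),end=(52,130),behind=(-145,-5)).items():
    q=W(*p);print(n,q.round(1),"tool d:",(R.T@(np.array([*q,0])-s["ee_pos"])).round(1))
```

```text
[692.27328209  13.47225431  46.        ] [712.27758062 -68.4904289   46.        ] [700.21414602 -18.40265695  46.        ] end [714.01647344 -75.30430245  46.        ] yaw 13.715802076127524
fence centre [696.14183262  -2.46531046]
panelc [-46.9  -1.9]
pf1 [ 6.9 26.2]
pf2 [  7. -67.]
c1 [ 58.2 -33. ]
c2 [43.6  1.1]
c3 [57.  24.7]
be1 [  8.8 -90.9]
be2 [155.7 -92.5]
spool [-121.6  -63.6]
eraser [-126.5   74.7]
tcp [  11.7 -146. ]
fenceLtop [91.5 75.5]
fRtop [ 95. -74.]
start [ 691.7 -142.6] tool d: [ 12.1  40.3 202.8]
end [628.  114.6] tool d: [277.   31.8 203. ]
behind [469.2 -63.8] tool d: [ 135.7 -160.8  203.3]
```

```bash
python3 steer.py '{"segments":[[6, 19, 20, -1.7, 0], [5, 19, 30, 0, 0], [0, 0, 35, 0, 0], [0, 0, 30, 0, 0], [0, 0, 15, 0, 0], [0, 0, 6, 0, 0], [0, 0, 0, 0, 0], [0, 0, 0, 0, 0]]}'
python3 - <<'E'
from h import *
s=ctrl.get_state();y=np.radians(13.8);X=np.array([np.cos(y),np.sin(y)]);Y=np.array([-X[1],X[0]]);F=np.array([696.1,-2.5]);p=s["ee_pos"][:2]-F
print(p@X+90,p@Y,s["ee_pos"][2],np.degrees(np.arctan2(s["eef_rot"][1,1],s["eef_rot"][0,1])))
E
```

```text
clock: 6.42
ee_pos: [691.1, -144.6, 69.4]
eef_rot: [[-0.237, 0.972, 0.002], [0.972, 0.237, -0.001], [-0.001, 0.002, -1.0]]
wrist_force: [0.0, 0.1, -0.8]
opening: 0.19
gripper_force: 50.0
51.247362578053554 -136.83276552241 69.39002098763729 13.706750241429376
```

```bash
python3 steer.py '{"segments":[[0, -1, 5, 0, 0], [0, 0, 4, 0, 0], [5, 0, 0, 0, 0], [12, 0, 0, 0, 0], [12, 0, 0, 0, 0], [12, 0, 0, 0, 0], [12, 0, 0, 0, 0], [12, 0, 0, 0, 0]]}'; python3 steer.py '{"segments":[[10, 0, 0, 0, 0], [10, 0, 0, 0, 0], [10, 0, 0, 0, 0], [10, 0, 0, 0, 0], [10, 0, 0, 0, 0], [10, 0, 0, 0, 0], [10, 0, 0, 0, 0], [10, 0, 0, 0, 0]]}'
python3 - <<'E'
from h import *
s=ctrl.get_state();y=np.radians(13.8);X=np.array([np.cos(y),np.sin(y)]);Y=np.array([-X[1],X[0]]);F=np.array([696.1,-2.5]);p=s["ee_pos"][:2]-F
print(p@X+90,p@Y,s["ee_pos"][2])
E
```

```text
clock: 7.08
ee_pos: [673.7, -79.4, 58.8]
eef_rot: [[-0.238, 0.971, 0.0], [0.971, 0.238, 0.0], [0.0, 0.0, -1.0]]
wrist_force: [-1.2, -0.5, -1.2]
opening: 0.189
gripper_force: 50.0
clock: 7.75
ee_pos: [654.9, -2.6, 58.7]
eef_rot: [[-0.237, 0.971, 0.0], [0.971, 0.237, -0.0], [-0.0, 0.0, -1.0]]
wrist_force: [0.1, -1.1, -1.8]
opening: 0.191
gripper_force: 50.0
49.95688164254295 9.751946370282353 58.702149555684585
```

```bash
python3 steer.py '{"segments":[[10, 0, -1, 0, 0], [10, 0, 0, 0, 0], [10, 0, 0, 0, 0], [10, 0, 0, 0, 0], [9, 0, 0, 0, 0], [9, 0, 0, 0, 0], [9, 0, 0, 0, 0], [9, 0, 0, 0, 0]]}'; python3 steer.py '{"segments":[[9, 0, 0, 0, 0], [9, 0, 0, 0, 0], [9, 0, 0, 0, 0], [9, 0, 0, 0, 0], [8, 0, 0, 0, 0], [0, 0, 0, 0, 0]]}'
python3 - <<'E'
from h import *
s=ctrl.get_state();y=np.radians(13.8);X=np.array([np.cos(y),np.sin(y)]);Y=np.array([-X[1],X[0]]);F=np.array([696.1,-2.5]);p=s["ee_pos"][:2]-F
print(p@X+90,p@Y,s["ee_pos"][2])
E
```

```text
clock: 8.42
ee_pos: [636.7, 71.3, 59.6]
eef_rot: [[-0.237, 0.971, -0.0], [0.971, 0.237, 0.0], [0.0, -0.0, -1.0]]
wrist_force: [0.1, 0.2, -0.9]
opening: 0.19
gripper_force: 50.0
clock: 8.92
ee_pos: [626.1, 114.7, 59.6]
eef_rot: [[-0.239, 0.971, -0.0], [0.971, 0.239, 0.0], [0.001, -0.0, -1.0]]
wrist_force: [-0.1, 0.1, -1.0]
opening: 0.189
gripper_force: 50.0
49.984332708295035 130.52774634754704 59.59298897754276
```

Lift, move back behind the panel, and look from above on the way.

```bash
python3 steer.py '{"segments":[[0, 0, -20, 0, 0], [0, 0, -35, 0, 0], [-10, -20, -20, 0, 0], [-25, -30, 0, 0, 0], [-25, -30, 0, 0, 0], [-25, -30, 0, 0, 0], [-25, -30, 0, 0, 0], [-20, -30, 0, 0, 0]]}'; python3 steer.py '{"segments":[[-3, -28, 0, 0, 0], [0, 0, 0, 0, 0], [0, 0, 0, 0, 0]]}';  python3 - <<'E'
from h import *
import pickle
s=ctrl.get_state();y=np.radians(13.8);X=np.array([np.cos(y),np.sin(y)]);Y=np.array([-X[1],X[0]]);F=np.array([696.1,-2.5]);p=s["ee_pos"][:2]-F
print(p@X+90,p@Y,s["ee_pos"][2]);pickle.dump(s,open("st4.pkl","wb"))
a=ctrl.capture("wrist")[:,:,::-1];t=ctrl.capture("top")[:,:,::-1];cv2.imwrite("pics/w4.png",a);cv2.imwrite("pics/t4.png",t)
b=np.zeros((384,800,3),np.uint8);b[:,:470]=a[:,:470];b[:,470:]=cv2.resize(t[100:270,210:356],(330,384));cv2.imwrite("pics/both4.png",b)
E
```

```text
clock: 9.58
ee_pos: [491.2, -55.2, 134.9]
eef_rot: [[-0.237, 0.971, 0.001], [0.971, 0.237, -0.001], [-0.001, 0.0, -1.0]]
wrist_force: [-0.3, -0.2, -0.6]
opening: 0.184
gripper_force: 50.0
clock: 9.83
ee_pos: [465.0, -63.8, 134.7]
eef_rot: [[-0.235, 0.972, 0.001], [0.972, 0.235, -0.0], [-0.0, 0.001, -1.0]]
wrist_force: [0.4, 0.9, -0.6]
opening: 0.187
gripper_force: 50.0
-149.0066515284082 -4.3985279235099854 134.70002644404718
```

View pics/both4.png

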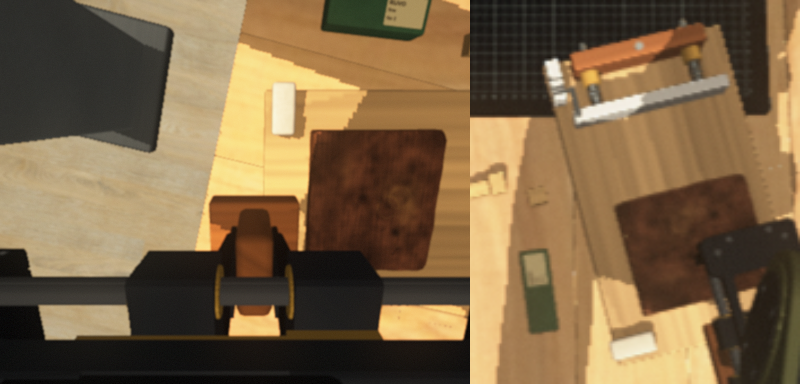

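The three chips are on the table left of the jig, at right-pane px (482,187), (497,181) and (538,195). The gap is empty and the bystanders have not moved. Now lowering behind the panel and advancing.

```bash
python3 steer.py '{"segments":[[2.4, 0, 20, 0, 0], [0, 0, 30, 0, 0], [0, 0, 15, 0, 0], [0, 0, 8.5, 0, 0], [0, 0, 0, 0, 0], [0, 6, 0, 0, 0], [0, 6, 0, 0, 0], [0, 4, 0, 0, 0]]}'; python3 steer.py '{"segments":[[0, 5, 0, 0, 0], [0, 5, 0, 0, 0], [0, 5, 0, 0, 0], [0, 5, 0, 0, 0], [0, 5, 0, 0, 0], [0, 5, 0, 0, 0], [0, 5, 0, 0, 0], [0, 5, 0, 0, 0]]}'
cat > j.py <<'E'
from h import *
s=ctrl.get_state();y=np.radians(13.8);X=np.array([np.cos(y),np.sin(y)]);Y=np.array([-X[1],X[0]]);F=np.array([696.1,-2.5]);p=s["ee_pos"][:2]-F
f=s["wrist_force"];print("jig",(p@X+90).round(1),(p@Y).round(1),s["ee_pos"][2].round(1),"F jig",(f[:2]@X).round(2),(f[:2]@Y).round(2),f[2].round(2),"tq",s["joint_torque"].round(2))
E
python3 j.py
```

```text
clock: 10.6
ee_pos: [482.8, -56.9, 62.4]
eef_rot: [[-0.238, 0.971, 0.003], [0.971, 0.238, -0.001], [-0.001, 0.003, -1.0]]
wrist_force: [0.4, -0.3, -0.3]
opening: 0.188
gripper_force: 50.0
clock: 11.27
ee_pos: [520.1, -47.3, 61.1]
eef_rot: [[-0.237, 0.971, -0.0], [0.971, 0.237, 0.0], [0.0, -0.0, -1.0]]
wrist_force: [-3.7, 0.0, 0.7]
opening: 0.187
gripper_force: 50.0
jig -91.6 -1.6 61.1 F jig -3.54 0.9 0.7 tq [  0.24 -32.79 -32.22   0.35  -0.68  -0.05]
```

```bash
python3 steer.py '{"segments":[[0, 5, 0.5, 0, 0], [0, 5, 0, 0, 0], [0, 5, 0, 0, 0], [0, 5, 0, 0, 0], [0, 5, 0, 0, 0], [0, 5, 0, 0, 0], [0, 3, 0, 0, 0], [0, 2, 0, 0, 0]]}'; python3 j.py;  python3 steer.py '{"segments":[[0, 1, 0, 0, 0], [0, 1, 0, 0, 0], [0, 1, 0, 0, 0], [0, 1, 0, 0, 0]]}' >/dev/null; python3 j.py
```

```text
clock: 11.93
ee_pos: [554.1, -39.0, 60.6]
eef_rot: [[-0.238, 0.971, -0.0], [0.971, 0.238, 0.0], [0.0, -0.0, -1.0]]
wrist_force: [-1.9, -0.4, 0.8]
opening: 0.186
gripper_force: 50.0
jig -56.7 -1.6 60.6 F jig -1.97 0.06 0.76 tq [ 4.600e-01 -3.565e+01 -3.262e+01  3.600e-01 -7.300e-01 -2.000e-02]
jig -53.1 -1.6 60.7 F jig -2.36 -0.57 1.0 tq [ 3.400e-01 -3.638e+01 -3.275e+01  2.800e-01 -5.600e-01 -1.000e-02]
```

```bash
python3 steer.py '{"segments":[[0, 1.5, 0, 0, 0], [0, 1.5, 0, 0, 0], [0, 1, 0, 0, 0]]}' >/dev/null; python3 j.py;  python3 steer.py '{"segments":[[0, 1, 0, 0, 0], [0, 1, 0, 0, 0], [0, 1, 0, 0, 0]]}' >/dev/null; python3 j.py; python3 steer.py '{"segments":[[0, 1, 0, 0, 0], [0, 1, 0, 0, 0], [0, 0, 0, 0, 0]]}' >/dev/null; python3 j.py; python3 steer.py '{"segments":[[0, 1, 0, 0, 0], [0, 1, 0, 0, 0], [0, 0, 0, 0, 0]]}' >/dev/null; python3 j.py
```

```text
jig -48.9 -1.6 60.7 F jig -2.76 0.05 -0.09 tq [ 3.500e-01 -3.679e+01 -3.274e+01  2.900e-01 -5.700e-01 -1.000e-02]
jig -46.5 -1.5 60.7 F jig -5.32 -0.12 2.65 tq [  0.71 -36.   -33.21   0.49  -1.4   -0.06]
jig -44.8 -1.4 60.5 F jig -6.25 0.44 1.21 tq [  0.78 -36.28 -33.66   0.47  -1.46  -0.08]
jig -43.4 -1.4 60.3 F jig -7.13 1.39 2.45 tq [  1.11 -36.35 -34.17   0.63  -1.85  -0.1 ]
```

```bash
python3 steer.py '{"segments":[[0, 1, 0, 0, 0], [0, 1, 0, 0, 0], [0, 1, 0, 0, 0], [0, 1, 0, 0, 0], [0, 1, 0, 0, 0], [0, 0, 0, 0, 0], [0, 0, 0, 0, 0]]}' >/dev/null; python3 j.py
python3 - <<'E'
from h import *
import pickle
s=ctrl.get_state();pickle.dump(s,open("st5.pkl","wb"));t=ctrl.capture("top")[:,:,::-1];a=ctrl.capture("wrist")[:,:,::-1];cv2.imwrite("pics/t5.png",t);cv2.imwrite("pics/w5.png",a)
o=cv2.imread("pics/top0.png");b=np.zeros((600,800,3),np.uint8)
r=lambda x,w,h:cv2.resize(x,(w,h),interpolation=cv2.INTER_CUBIC)
b[:300,:400]=r(o[118:160,236:292],400,300);b[:300,400:]=r(t[118:160,236:292],400,300);b[300:,:400]=r(a,400,300);b[300:,400:]=r(t[100:250,190:390],400,300);cv2.imwrite("pics/v5.png",b)
E
```

```text
jig -39.8 -1.4 60.0 F jig -12.32 -0.46 4.25 tq [  2.05 -36.16 -35.3    1.11  -2.91  -0.14]
```

View pics/v5.png

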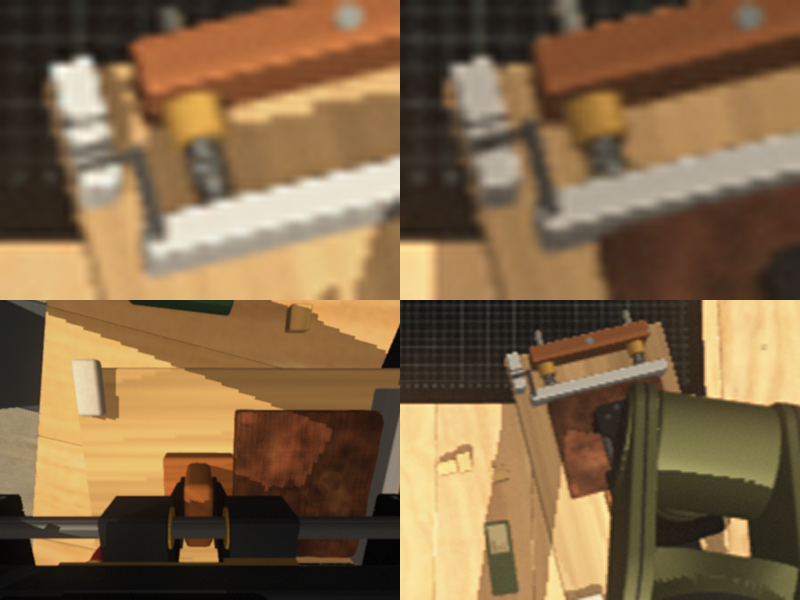

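The fence has moved by about 4 px (roughly 8–9 mm) and the pointer sits at about the marks. Next I'll measure the fence shift accurately.

Run:
```python
from h import *
from scipy.ndimage import map_coordinates as mc
t=cam("top");y=np.radians(13.8);X=np.array([np.cos(y),np.sin(y)]);Y=np.array([-X[1],X[0]]);F=np.array([696.1,-2.5])
def prof(f,jy,z,xs):
    g=cv2.imread(f,0).astype(float);uv=np.array([proj(t,[*(F+X*(x-90)+Y*jy),z]) for x in xs]);return mc(g,[uv[:,1],uv[:,0]],order=1)
xs=np.arange(70,135,1.)
for jy in(72,66,60,54):
    a=[prof(f,jy,46,xs) for f in("pics/top0.png","pics/t5.png")]
    e=[]
    for p in a:
        m=p>0.5*(p.max()+np.median(p));i=np.where(p==p.max())[0][0]
        d=np.diff(p);j=slice(max(0,i-14),i+14);e.append((xs[np.argmax(np.where(np.abs(xs[:-1]-xs[i])<14,-d,-99))],xs[i]))
    print(jy,e)
xs=np.arange(105,165,2.)
for f in("pics/top0.png","pics/t5.png"):
  for jy in(80,83,86):print(f[5:9],jy,prof(f,jy,41,xs).astype(int).tolist())
```

```text
72 [(np.float64(93.0), np.float64(92.0)), (np.float64(102.0), np.float64(99.0))]
66 [(np.float64(101.0), np.float64(93.0)), (np.float64(109.0), np.float64(100.0))]
60 [(np.float64(101.0), np.float64(94.0)), (np.float64(109.0), np.float64(101.0))]
54 [(np.float64(102.0), np.float64(93.0)), (np.float64(109.0), np.float64(100.0))]
top0 80 [180, 180, 177, 165, 151, 165, 197, 205, 173, 97, 115, 105, 129, 182, 204, 175, 154, 220, 220, 210, 210, 218, 222, 216, 210, 200, 91, 49, 48, 49]
top0 83 [174, 173, 167, 159, 162, 185, 229, 224, 159, 113, 120, 121, 140, 210, 222, 183, 171, 211, 227, 227, 226, 226, 226, 227, 225, 174, 86, 38, 36, 40]
top0 86 [176, 175, 170, 160, 158, 167, 213, 223, 172, 124, 130, 123, 134, 217, 225, 183, 171, 200, 227, 228, 227, 227, 228, 229, 225, 171, 62, 23, 28, 38]
t5.p 80 [129, 129, 126, 117, 111, 116, 144, 168, 176, 182, 163, 121, 80, 85, 123, 134, 117, 167, 175, 166, 162, 167, 172, 169, 164, 157, 79, 51, 53, 55]
t5.p 83 [126, 125, 112, 95, 92, 114, 163, 173, 173, 174, 168, 128, 77, 77, 123, 127, 123, 157, 170, 171, 170, 169, 169, 171, 169, 143, 79, 40, 39, 45]
t5.p 86 [127, 125, 114, 89, 83, 101, 157, 173, 171, 171, 165, 128, 59, 75, 131, 128, 128, 156, 172, 171, 171, 170, 169, 171, 167, 128, 50, 26, 31, 43]
```

```bash
python3 steer.py '{"segments":[[0, 1, 0, 0, 0], [0, 1, 0, 0, 0], [0, 1, 0, 0, 0], [0, 0.8, 0, 0, 0], [0, 0, 0, 0, 0], [0, 0, 0, 0, 0], [0, 0, 0, 0, 0], [0, 0, 0, 0, 0]]}'; python3 j.py
cat > m.py <<'E'
from h import *
import sys
from scipy.ndimage import map_coordinates as mc
t=cam("top");y=np.radians(13.8);X=np.array([np.cos(y),np.sin(y)]);Y=np.array([-X[1],X[0]]);F=np.array([696.1,-2.5])
f=sys.argv[1];cv2.imwrite(f,ctrl.capture("top")[:,:,::-1])
def prof(f,jy,z,xs):
    g=cv2.imread(f,0).astype(float);uv=np.array([proj(t,[*(F+X*(x-90)+Y*jy),z]) for x in xs]);return mc(g,[uv[:,1],uv[:,0]],order=1)
xs=np.arange(70,135,.5)
for jy in(66,60,54):print(jy,[xs[np.argmin(np.gradient(p)*((xs<120)&(xs>94)))] for p in(prof(q,jy,46,xs) for q in("pics/top0.png","pics/t5.png",f))])
xs=np.arange(105,165,2.)
for jy in(80,83,86):print(jy,prof(f,jy,41,xs).astype(int).tolist())
E
python3 m.py pics/t6.png
```

```text
clock: 14.62
ee_pos: [572.9, -34.2, 60.0]
eef_rot: [[-0.238, 0.971, -0.011], [0.971, 0.238, -0.001], [0.001, -0.011, -1.0]]
wrist_force: [-15.0, -3.8, 8.3]
opening: 0.192
gripper_force: 50.0
jig -37.2 -1.4 60.0 F jig -15.52 -0.11 8.26 tq [  2.79 -35.2  -36.     1.52  -4.03  -0.15]
66 [np.float64(101.0), np.float64(109.5), np.float64(112.0)]
60 [np.float64(101.5), np.float64(110.0), np.float64(112.5)]
54 [np.float64(102.0), np.float64(109.5), np.float64(112.0)]
80 [126, 125, 124, 117, 111, 115, 143, 168, 176, 181, 162, 127, 122, 104, 79, 81, 113, 170, 173, 165, 162, 166, 171, 170, 165, 159, 79, 51, 54, 55]
83 [126, 125, 111, 93, 90, 113, 162, 174, 173, 174, 167, 137, 120, 127, 70, 75, 113, 157, 171, 171, 170, 169, 170, 172, 169, 142, 78, 39, 38, 44]
86 [128, 126, 114, 88, 84, 102, 156, 173, 172, 172, 164, 137, 100, 117, 77, 83, 120, 157, 172, 171, 172, 171, 170, 172, 168, 128, 50, 26, 30, 41]
```

```bash
python3 steer.py '{"segments":[[0, 0, 0, 0, 0], [0, 0, 0, 0, 0], [0, 0, 0, 0, 0], [0, 0, 0, 0, 0], [0, 0, 0, 0, 0], [0, 0, 0, 0, 0], [0, 0, 0, 0, 0], [0, 0, 0, 0, 0]]}' >/dev/null; python3 j.py; python3 steer.py '{"segments":[[0, 0, 0, 0, 0], [0, 0, 0, 0, 0], [0, 0, 0, 0, 0], [0, 0, 0, 0, 0]]}' >/dev/null; python3 j.py; python3 m.py pics/t7.png
python3 - <<'E'
from h import *
t=cv2.imread("pics/t7.png");a=ctrl.capture("wrist")[:,:,::-1];s=ctrl.capture("side")[:,:,::-1]
b=np.zeros((600,800,3),np.uint8);r=lambda x,w,h:cv2.resize(x,(w,h),interpolation=cv2.INTER_CUBIC)
b[:300,:400]=r(t[118:160,236:292],400,300);b[:300,400:]=r(t[130:205,240:340],400,300);b[300:,:400]=r(a,400,300);b[300:,400:]=r(s[110:200,180:300],400,300);cv2.imwrite("pics/v7.png",b)
E
```

```text
jig -37.2 -1.4 60.0 F jig -15.37 0.52 8.64 tq [  2.79 -35.21 -36.     1.52  -4.03  -0.15]
jig -37.2 -1.4 60.0 F jig -15.29 0.17 8.7 tq [  2.79 -35.21 -36.     1.52  -4.03  -0.15]
66 [np.float64(101.0), np.float64(109.5), np.float64(112.0)]
60 [np.float64(101.5), np.float64(110.0), np.float64(112.5)]
54 [np.float64(102.0), np.float64(109.5), np.float64(112.0)]
80 [125, 126, 125, 119, 111, 116, 144, 169, 176, 183, 162, 128, 123, 104, 79, 81, 112, 170, 174, 165, 162, 166, 171, 170, 165, 159, 77, 50, 54, 56]
83 [125, 124, 111, 92, 89, 113, 162, 173, 173, 174, 167, 137, 119, 126, 71, 75, 116, 158, 171, 171, 170, 169, 171, 170, 170, 144, 80, 40, 38, 43]
86 [128, 127, 115, 89, 85, 102, 157, 173, 173, 172, 164, 136, 100, 118, 77, 83, 120, 157, 171, 170, 172, 170, 170, 171, 167, 128, 51, 26, 31, 43]
```

View pics/v7.png

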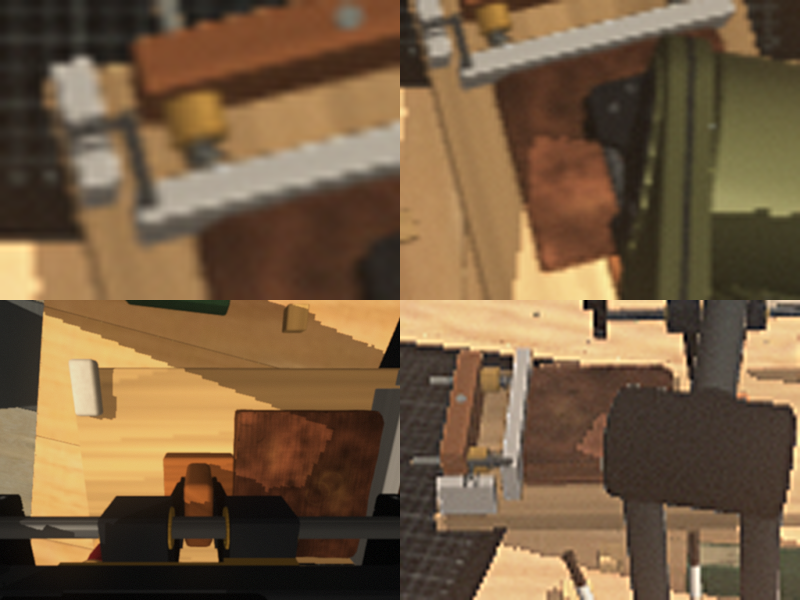

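The last view shows the panel flush and square against the fence. The pointer is clear of the lower mark and short of the upper one. Fence travel reads about 10.7–11 mm by two measures, and the hold was steady for 1 s.

```bash
python3 -c "
from cell import ctrl
print(ctrl.job_done())"
```

```text
the job is handed in; nothing more can be done
None
```

The three offcuts are off the board on the table, and the push block is holding the hardwood block square against the fence. The fence stands at about 11 mm, pointer between the marks and clear of the end stop; polishing bar, spool and eraser were not touched, and the job is handed in.

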